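Open the roll-top balance cover

ROBOT

A 6-joint arm with a two-finger parallel gripper is mounted at the origin on the work surface. World frame = base frame: x ahead of the robot, y to its left, z up, the work surface at z = 0. Lengths are in m, angles in rad, forces in N, time in s.
With the tool pointing down it reaches from about 0.375 to 0.975 m from the base axis. Payload 3.8 kg.
Tool frame: the origin (TCP) lies on the mounting face of the last link; the fingertips stand 173 mm ahead of it and the grasp point (between the pads) lies 155 mm ahead of it; z points along the fingers, y is the line along which they close (so a half turn about z gives the same grasp; the last joint's range is limited). The gripper opens to 85 mm and grips with 20 to 120 N. Pads are 22 mm wide; open, the fingers measure 114 mm over their backs; the gripper's body (76 mm by 85 mm) begins 54 mm behind the grasp point. The pads swing forward as they close: fully open they stand 13 mm farther back than shut.
Start: joints at [1.108, 0.264, 1.604, -0, 1.274, -0.037], TCP at [0.279, 0.615, 0.405] pointing down, gripper open.
Joint ranges: [-2.63, 2.63], [-0.94, 2.18], [0.31, 2.57], [-1.31, 4.45], [0, 2.66], [-2.55, 2.55]. Speed limits (rad/s): [2.57, 2.57, 3.14, 3.14, 3.14, 3.14].

INTERFACE

Orientations are given as a rotation vector (axis times angle).
In Python, from workcell import bot gives the robot as it stands.
- The arm moves only by the tool drive_tool, never from a script. Its argument "increments" is a list of rows, each an object with "delta_pos": the shift along the tool's x, y, z in mm, a list of three; "turn": the turn about the tool's z in rad; "jaw": the opening, from -1 (shut) to 1 (fully open). A call has 1 to 8 rows; each row shifts and turns the commanded pose from where the row before left it, along the tool's axes as they then stand; what a row does not reach is not made up. A row lasts 1/12 s, in which the tool goes at most 41.7 mm and 7.16 degrees, less where a joint would pass 70% of its speed; a pose out of reach is approached as far as the arm can. A call is refused whole if a number of a shift passes 41.7 or a number of a turn 0.125, either way. A call with a gripper value outside its range is refused whole. The fingers move at their own pace and stop on an object; "grip_force" is the grip in N (left out, the last holds). Time passes only in rows, so rows that do not move let the fingers close. It gives the time, the measured TCP pose, the force, the opening and the grip force at its end, in the units of the state.
- bot.read_state(): the state, without advancing time (a new reading comes with each control period).
- bot.read_camera(name): name is "scene" or "top"; returns a dict with "pixels" (384x512x3 uint8, red, green, blue), "fovy" (degrees; the focal length in pixels is half the picture's height over the tangent of half this angle, whatever the lens; pixels are square), "cx", "cy" (the principal point, pixels), "camera_from_world" (4x4, takes a point from world to camera coordinates). Camera axes: x right, y down, z forward; pixel columns grow to the right and rows downward; lengths in m; the calibration is good to about 2 mm. A picture is of the moment at which its call begins. There is no depth.
- bot.finish_job(): hands the job in; it is judged then, once.
The state is a dict: "time": time; "q": joint angles; "joint_vel": joint speeds; "joint_torque": joint torques, N m; "tool_pos": TCP position; "tcp_rot": TCP orientation; "wrist_force": force on the tool from outside, world axes, zero at the start; "torque": the same for the moment, N m; "width": opening from 0.0 (shut) to 1.0 (fully open); "grip_force": force on a finger pad.
Only numpy, scipy, OpenCV 4.12 (cv2) and the standard library are available. Lean on these libraries where they do the work, as an engineer would, in place of code of your own. Each camera call takes 0.05 s, during which the arm holds its last target. There are 200 camera calls.

TASK

Roll the slatted shutter of the balance cover up and back, all the way to its end stop, so that it stays open by itself when you let go. Move it at a steady pace rather than flinging it, and leave the bottle and the beaker beside it where they stand.

Things in the scene. Friction and masses are not known exactly. Their poses are not given: they have to be found in the camera images.
- housing: White half-round balance cover, fixed, 280 mm deep (x), 262 wide (y), 200 high. Origin: centre of its underside, on the work surface; own x from its front (shutter side) to its back, y along the slats, z up. The rear half is a fixed hood. The half-round side tracks (outer radius 142 mm) and the shutter turn about an axis parallel to y, 50 mm above the origin.
- rack (a point): Middle of the front rod of a steel rod rack fixed over the rear half of the cover: 352 mm above the work surface, 6 mm in front of the turning axis; rods 8 mm thick run along the housing's y, 278 mm long, back from here. A vertical gripper has no room under it at the end of the travel; one leaning back towards the front of the cover has.
- pull (a point): Centre of the dark pull bar (diameter 12 mm, 130 long, along the housing's y) of the grey slatted shutter, 163 mm from the axis; a solid web 6 mm thick joins it all along to the lowest slat (outer radius 133), so nothing passes behind it. Shut: in front, 12 degrees above axis height (84 mm over the work surface). Fully open: on top, 5 degrees past straight above (212 mm).
- shutter (a joint): Angle of the shutter, rad: 0 shut, 1.45 fully up at the end stop; starts shut. Grows as the bar goes from the front up and over to the back. An over-centre counterweight rolls it back down if it is let go before about 1.2; past about 1.3 it draws it to the stop and holds it there. Raising takes about 3 to 8 N at the bar.
- bottle_mid (a point): Bystander: closed amber bottle, 72 mm diameter, 150 mm high; point at its centre half-way up.
- beaker_mid (a point): Bystander: open white cup-like beaker, 84 mm across, 100 mm high; point at its centre half-way up.

How it is judged:
On the way:
1. the shutter has been raised past half way (value of joint shutter above 0.75 rad), for 0.1 s.
At the end, for the whole second after the job is handed in: The shutter stands at its upper end stop (more than 1.38 rad of 1.45), at rest and untouched (value of joint shutter above 1.38 rad and velocity of joint shutter between -0.05 and 0.05 rad/s).
It fails at once if the shutter is flung or let drop: it turns faster than 4 rad/s (velocity of joint shutter above 4 rad/s or velocity of joint shutter below -4 rad/s).
It fails at once if the bottle is moved more than 30 mm or tipped (distance of bottle_mid from where it was at the start of the episode above 0.03 m or angle between bottle_mid's own z axis and vertical above 0.4 rad).
It fails at once if the beaker is moved more than 30 mm or tipped (distance of beaker_mid from where it was at the start of the episode above 0.03 m or angle between beaker_mid's own z axis and vertical above 0.4 rad).
It also fails if it takes over 43 s, if anything falls off the work surface, if the arm or the gripper's body presses on something with over 40 N, if the wrist force passes 120 N, or if a joint passes its speed limit or range.

## Working session

There is one attempt and no reset: what is moved stays moved. The work goes in short steps, Python scripts to look and compute and a tool call to move; the robot and the scene stay as the last step left them, time stands still between calls to the robot, and variables do not carry over. Pictures are saved under pics/ and viewed, at most 10 in all, crops included, and the job is handed in when it is done.

Besides the shell and the picture viewer there is one more tool, called after "Call:" as name([rows], argument=value, ...), one row to a line, values as JSON. drive_tool: Moves the arm, as the interface text tells. Its arguments: {"type":"object","properties":{"increments":{"type":"array"},"grip_force":{"type":"number"}},"required":["increments"]}

```bash
mkdir -p pics; python3 - <<'E'
from workcell import bot
import cv2,numpy as np
print(bot.read_state())
for n in("scene","top"):
    c=bot.read_camera(n); cv2.imwrite(f"pics/{n}0.png",c["pixels"][:,:,::-1]); print(n,c["fovy"],c["cx"],c["cy"],np.round(c["camera_from_world"],4).tolist())
    np.save(f"{n}0.npy",c["pixels"])
E
```

```text
{'time': 0.0, 'q': array([ 1.10811329e+00,  2.64802409e-01,  1.60535226e+00,  1.17268666e-05,
        1.27366854e+00, -3.69111366e-02]), 'joint_vel': array([-1.05144625e-03, -7.55033923e-04,  6.59213060e-04,  1.11251665e-03,
       -4.28551601e-05,  5.47072474e-04]), 'joint_torque': array([-3.08168965e-04, -5.15119851e+01, -3.67308605e+01,  6.29268106e-05,
        1.31504866e-02, -7.12871415e-07]), 'tool_pos': array([0.27865349, 0.6144436 , 0.40334012]), 'tcp_rot': array([-0.66364675, -3.07011944,  0.00339005]), 'wrist_force': array([0.62478264, 0.72715861, 0.13492684]), 'torque': array([ 0.00351543,  0.01822754, -0.01218193]), 'grip_force': 0.0, 'width': 1.0017055540268514}
scene 48.03717821056373 257.5717562341833 196.90222229715363 [[-0.2744, 0.9616, -0.005, 0.1526], [0.696, 0.195, -0.6911, -0.2845], [-0.6636, -0.1931, -0.7227, 1.4812], [0.0, 0.0, 0.0, 1.0]]
top 46.22893774413599 252.07470487434284 201.17680117996153 [[0.1233, -0.9924, -0.0029, -0.0389], [-0.9713, -0.1201, -0.2051, 0.6691], [0.2032, 0.0281, -0.9787, 1.142], [0.0, 0.0, 0.0, 1.0]]
```

View pics/scene0.png

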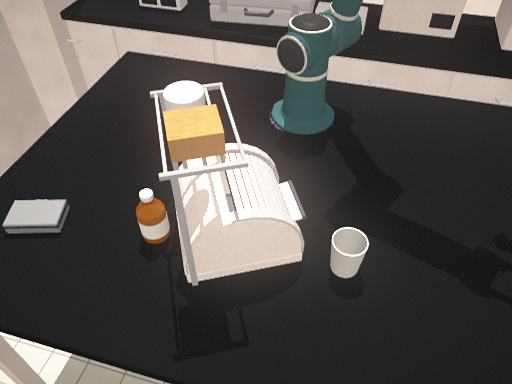

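View pics/top0.png

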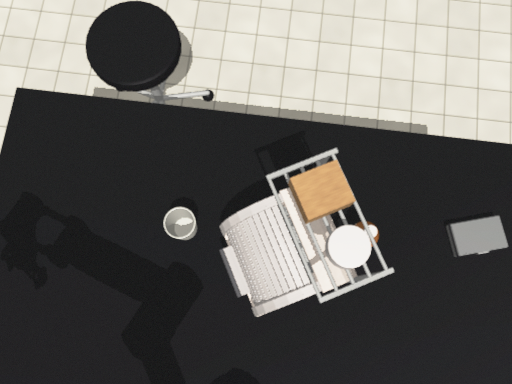

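The scene view shows the cover's front facing the beaker (348,252), with the bottle behind at (153,218). In the top view the shutter opens to the left, the rack's front rod runs about (270,185)-(321,298), and the beaker is at (181,223). I'll zoom in on the pull bar.

```bash
cat > h.py <<'E'
import numpy as np,cv2
from scipy.spatial.transform import Rotation as R
K={"scene":(48.03717821056373,257.5717562341833,196.90222229715363,[[-0.2744,0.9616,-0.005,0.1526],[0.696,0.195,-0.6911,-0.2845],[-0.6636,-0.1931,-0.7227,1.4812]]),
"top":(46.22893774413599,252.07470487434284,201.17680117996153,[[0.1233,-0.9924,-0.0029,-0.0389],[-0.9713,-0.1201,-0.2051,0.6691],[0.2032,0.0281,-0.9787,1.142]])}
def ray(n,u,v,z):
    f,cx,cy,M=K[n];M=np.array(M);f=192/np.tan(np.radians(f/2))
    c=-M[:,:3].T@M[:,3];d=M[:,:3].T@np.array([(u-cx)/f,(v-cy)/f,1]);return c+d*(z-c[2])/d[2]
def proj(n,p):
    f,cx,cy,M=K[n];M=np.array(M);f=192/np.tan(np.radians(f/2));q=M[:,:3]@p+M[:,3];return q[:2]/q[2]*f+[cx,cy]
E
python3 - <<'E'
import numpy as np,cv2
from h import *
def enh(n,x0,x1,y0,y1,s):
    i=np.load(n+"0.npy")[y0:y1,x0:x1,::-1]; i=(255*(i/255.)**.45).astype(np.uint8)
    return cv2.resize(i,None,fx=s,fy=s,interpolation=cv2.INTER_CUBIC)
cv2.imwrite("pics/t1.png",enh("top",210,405,140,330,3.1)); cv2.imwrite("pics/s1.png",enh("scene",140,340,70,285,2.7))
a,b=ray("top",271,184,.352),ray("top",321,298,.352); print(a,b,np.linalg.norm(a-b))
a,b=ray("scene",162,172,.352),ray("scene",246,166,.352); print(a,b,np.linalg.norm(a-b))
E
```

```text
[0.65087564 0.00123423 0.352     ] [ 0.43412846 -0.12250873  0.352     ] 0.2495829741276681
[ 0.7298628  -0.12546165  0.352     ] [0.67445937 0.01389266 0.352     ] 0.14996387717064694
```

View pics/t1.png

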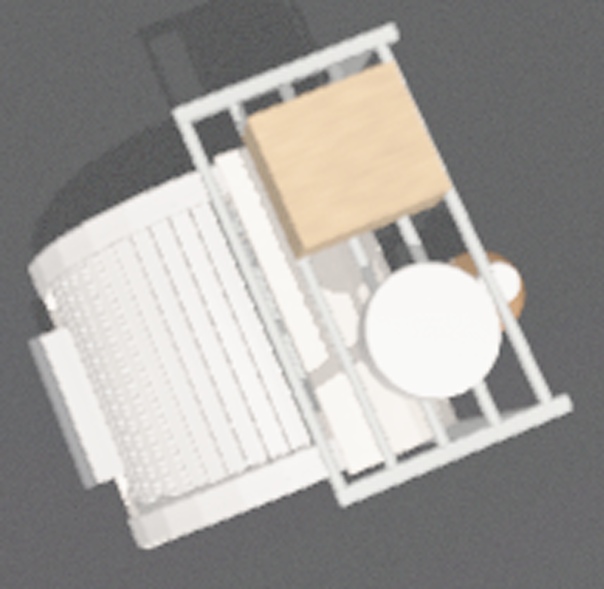

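View pics/s1.png

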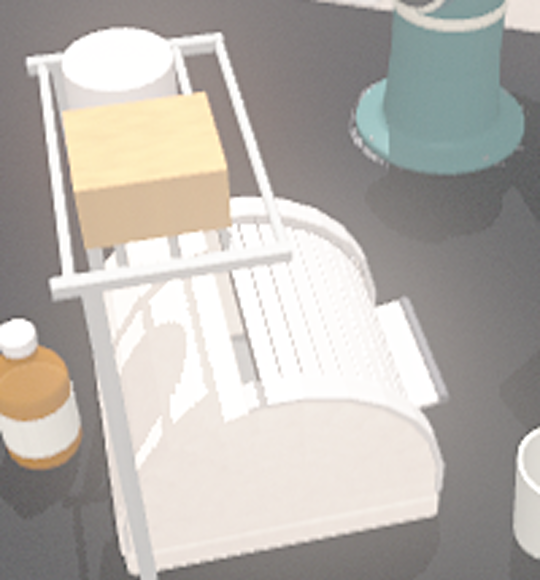

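The crops show the pull bar as a grey strip on the outer edge of the white web. It runs (38,341)-(98,484) in the top crop and (405,300)-(441,400) in the scene crop. A wood block and a jar sit on the rack, so the rack mustn't be touched.

```bash
python3 - <<'E'
from h import *
T=lambda u,v,z:ray("top",210+u/3.1,140+v/3.1,z)
S=lambda u,v,z:ray("scene",140+u/2.7,70+v/2.7,z)
np.set_printoptions(precision=4,suppress=True)
for n,a,b in [("rod",T(180,112,.352),T(343,500,.352)),("barT",T(40,340,.084),T(97,484,.084)),("barS",S(406,302,.084),S(441,400,.084)),("track",T(33,268,.05),T(145,548,.05))]:
    d=a-b;print(n,a,b,(a+b)/2,np.linalg.norm(d),np.degrees(np.arctan2(d[1],d[0])))
f=ray("top",181,220,.1);print("beaker",f, ray("top",368,236,.14))
E
```

```text
rod [0.6668 0.0092 0.352 ] [ 0.4278 -0.1224  0.352 ] [ 0.5473 -0.0566  0.352 ] 0.2729011032832545 28.832721232707023
barT [0.5285 0.1027 0.084 ] [0.4172 0.0401 0.084 ] [0.4728 0.0714 0.084 ] 0.12774855800018467 29.354076045345852
barS [0.421  0.0514 0.084 ] [0.5354 0.1098 0.084 ] [0.4782 0.0806 0.084 ] 0.1284319834581976 -152.95375225950008
track [0.593 0.12  0.05 ] [ 0.3699 -0.0057  0.05  ] [0.4815 0.0572 0.05  ] 0.2560652964950183 29.400433848014245
beaker [0.5901 0.2202 0.1   ] [ 0.6016 -0.2557  0.14  ]
```

Call:
drive_tool([
  {"delta_pos": [0,0,0],"turn": -0.125,"jaw": 1},
  {"delta_pos": [0,0,0],"turn": -0.125,"jaw": 1},
  {"delta_pos": [0,0,0],"turn": -0.125,"jaw": 1},
  {"delta_pos": [0,0,0],"turn": -0.125,"jaw": 1},
  {"delta_pos": [0,0,0],"turn": -0.125,"jaw": 1},
  {"delta_pos": [0,0,0],"turn": -0.125,"jaw": 1},
  {"delta_pos": [0,0,0],"turn": -0.125,"jaw": 1},
  {"delta_pos": [0,0,0],"turn": -0.057,"jaw": 1},
])

```text
time: 0.77
tool_pos: [0.2787, 0.6145, 0.4039]
tcp_rot: [0.795, -3.038, 0.002]
wrist_force: [0.2, 0.2, -0.5]
width: 0.994
grip_force: 0.0
```

Call:
drive_tool([
  {"delta_pos": [6,-32,5],"turn": 0,"jaw": 1},
  {"delta_pos": [6,-32,5],"turn": 0,"jaw": 1},
  {"delta_pos": [6,-32,5],"turn": 0,"jaw": 1},
  {"delta_pos": [6,-32,5],"turn": 0,"jaw": 1},
  {"delta_pos": [6,-32,5],"turn": 0,"jaw": 1},
  {"delta_pos": [6,-32,5],"turn": 0,"jaw": 1},
  {"delta_pos": [6,-32,5],"turn": 0,"jaw": 1},
  {"delta_pos": [6,-32,5],"turn": 0,"jaw": 1},
])

```text
time: 1.43
tool_pos: [0.3609, 0.3659, 0.364]
tcp_rot: [0.787, -3.041, 0.001]
wrist_force: [0.8, -0.4, -0.4]
width: 0.999
grip_force: 0.0
```

Call:
drive_tool([
  {"delta_pos": [6,-32,10],"turn": 0,"jaw": 1},
  {"delta_pos": [6,-32,10],"turn": 0,"jaw": 1},
  {"delta_pos": [6,-32,10],"turn": 0,"jaw": 1},
  {"delta_pos": [6,-32,10],"turn": 0,"jaw": 1},
  {"delta_pos": [6,-30,15],"turn": 0,"jaw": 1},
  {"delta_pos": [6,-20,15],"turn": 0,"jaw": 1},
  {"delta_pos": [6,-15,15],"turn": 0,"jaw": 1},
  {"delta_pos": [0,0,0],"turn": 0,"jaw": 1},
])

```text
time: 2.1
tool_pos: [0.4162, 0.1754, 0.2762]
tcp_rot: [0.78, -3.036, 0.002]
wrist_force: [-0.5, 0.1, -0.9]
width: 0.997
grip_force: 0.0
```

Call:
drive_tool([
  {"delta_pos": [0,-8,12],"turn": 0,"jaw": 1},
  {"delta_pos": [0,-8,12],"turn": 0,"jaw": 1},
  {"delta_pos": [0,-8,12],"turn": 0,"jaw": 1},
  {"delta_pos": [0,0,0],"turn": 0,"jaw": 1},
])

```text
time: 2.43
tool_pos: [0.4287, 0.157, 0.2419]
tcp_rot: [0.785, -3.038, 0.0]
wrist_force: [-0.6, -0.4, -0.2]
width: 1.0
grip_force: 0.0
```

```bash
python3 - <<'E'
from workcell import bot
import cv2,numpy as np
from h import *
p=bot.read_state()["tool_pos"];print(p)
ims=[]
for n,(x0,x1,y0,y1) in dict(scene=(230,370,140,290),top=(170,310,190,340)).items():
    c=bot.read_camera(n)["pixels"]; i=(255*(c[y0:y1,x0:x1,::-1]/255.)**.5).astype(np.uint8); ims.append(cv2.resize(i,None,fx=2.8,fy=2.8,interpolation=cv2.INTER_CUBIC))
cv2.imwrite("pics/close1.png",np.hstack(ims))
E
```

```text
[0.42869583 0.15697818 0.24193105]
```

View pics/close1.png

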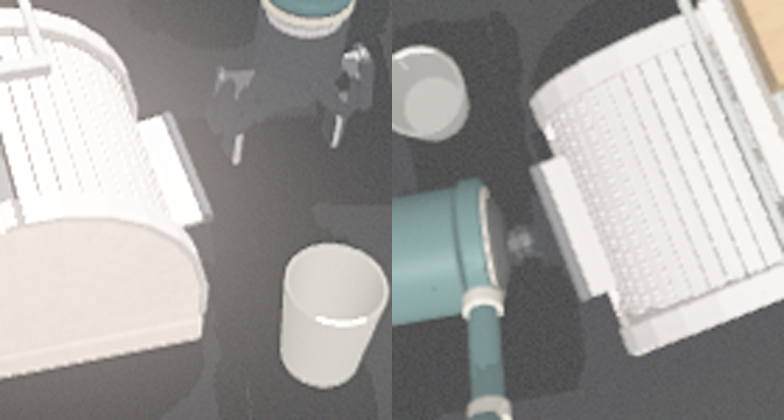

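The close view shows the open fingers vertical, with their tips at (238,158) and (335,143) in the left half. The bar is clear ahead of them and the beaker is untouched. Next I'll get the tip height and the gap.

```bash
python3 - <<'E'
from h import *
np.set_printoptions(precision=1,suppress=True)
p=np.array([.4287,.157,0]);hx=np.array([.4848,-.8746,0]);hy=np.array([.8746,.4848,0])
for s in(50,-50):
  for z in(.065,.075,.085): print(s,z,(proj("scene",p+hx*s/1e3+[0,0,z])-[230,140])*2.8)
print("knuckle",[(s,z,(proj("scene",p+hx*s/1e3+[0,0,z])-[230,140])*2.8) for s in(50,60,70) for z in(.11,.13)])
b=np.array([.474,.076,.084]);print([(proj("scene",b+hy*k)-[230,140])*2.8 for k in(-.065,.065)],[(proj("top",b+hy*k)-[170,190])*2.8+[392,0] for k in(-.065,.065)])
print((b-p)@hx,(b-p)@hy)
E
```

```text
50 0.065 [225.8 167.9]
50 0.075 [226.7 160.4]
50 0.085 [227.6 152.8]
-50 0.065 [328.  149.9]
-50 0.075 [329.6 142.4]
-50 0.085 [331.2 134.8]
knuckle [(50, 0.11, array([230. , 133.4])), (50, 0.13, array([231.9, 117.4])), (60, 0.11, array([219.3, 135.2])), (60, 0.13, array([221.1, 119.2])), (70, 0.11, array([208.6, 137.1])), (70, 0.13, array([210.3, 121.1]))]
[array([162.8, 113. ]), array([203.8, 214.5])] [array([586.8, 296.6]), array([535.3, 164. ])]
0.09280403999999999 0.0003505799999999591
```

Call:
drive_tool([
  {"delta_pos": [0,-8,5],"turn": 0,"jaw": 1},
  {"delta_pos": [0,-8,5],"turn": 0,"jaw": 1},
  {"delta_pos": [0,-8,0],"turn": 0,"jaw": 1},
  {"delta_pos": [0,-3,0],"turn": 0,"jaw": 1},
  {"delta_pos": [0,0,0],"turn": 0,"jaw": 1},
])

```text
time: 2.95
tool_pos: [0.4431, 0.1331, 0.2339]
tcp_rot: [-0.785, 3.042, -0.0]
wrist_force: [1.4, 0.9, 1.1]
width: 1.003
grip_force: 0.0
```

Call:
drive_tool([
  {"delta_pos": [0,-3,0],"turn": 0,"jaw": 1},
  {"delta_pos": [0,0,0],"turn": 0,"jaw": 1},
])

```text
time: 3.12
tool_pos: [0.4439, 0.1315, 0.2339]
tcp_rot: [0.784, -3.042, -0.003]
wrist_force: [-1.6, 2.9, 1.9]
width: 1.002
grip_force: 2.2
```

Call:
drive_tool([
  {"delta_pos": [0,-3,0],"turn": 0,"jaw": 1},
  {"delta_pos": [0,0,0],"turn": 0,"jaw": 1},
])

```text
time: 3.28
tool_pos: [0.4445, 0.1305, 0.2341]
tcp_rot: [0.782, -3.041, -0.01]
wrist_force: [-7.3, 13.0, 4.3]
width: 1.0
grip_force: 8.2
```

Call:
drive_tool([
  {"delta_pos": [0,-3,-6],"turn": 0,"jaw": 1},
  {"delta_pos": [0,-3,-7],"turn": 0,"jaw": 1},
  {"delta_pos": [0,-2,-6],"turn": 0,"jaw": 1},
  {"delta_pos": [0,0,0],"turn": 0,"jaw": 1},
])

```text
time: 3.62
tool_pos: [0.4475, 0.125, 0.2538]
tcp_rot: [0.781, -3.04, -0.017]
wrist_force: [-11.8, 22.3, 8.1]
width: 0.997
grip_force: 13.4
```

```bash
python3 - <<'E'
from workcell import bot
import cv2,numpy as np
s=bot.read_state();print(s["tool_pos"],s["wrist_force"],s["q"])
ims=[]
for n,(x0,x1,y0,y1) in dict(scene=(230,370,140,290),top=(170,310,190,340)).items():
    c=bot.read_camera(n)["pixels"]; i=(255*(c[y0:y1,x0:x1,::-1]/255.)**.5).astype(np.uint8); ims.append(cv2.resize(i,None,fx=2.8,fy=2.8,interpolation=cv2.INTER_CUBIC))
cv2.imwrite("pics/close2.png",np.hstack(ims))
E
```

```text
[0.44754818 0.12497096 0.25377721] [-11.80230601  22.29493019   8.08566228] [ 0.2147612   0.0166632   2.18623093  0.012918    0.9422296  -1.86657308]
```

View pics/close2.png

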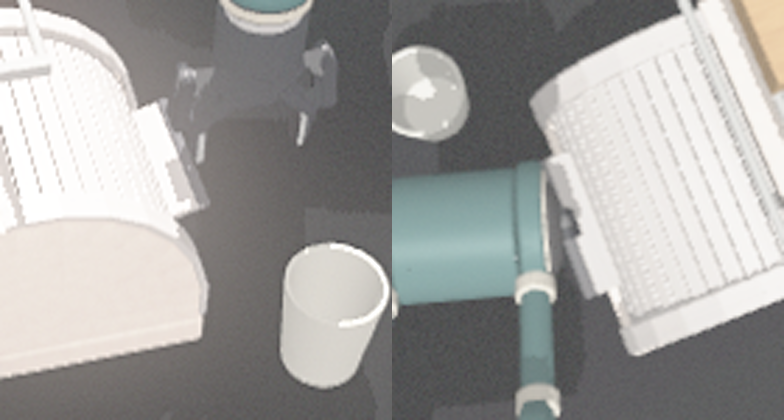

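The bar has lifted to about 20° and follows the finger, with the bottle and beaker untouched. Continuing along the arc with more lift and less inward bias.

Call:
drive_tool([
  {"delta_pos": [0,-1,-7],"turn": 0,"jaw": 1},
  {"delta_pos": [0,-2,-7],"turn": 0,"jaw": 1},
  {"delta_pos": [0,-3,-7],"turn": 0,"jaw": 1},
  {"delta_pos": [0,-3,-7],"turn": 0,"jaw": 1},
])

```text
time: 4.05
tool_pos: [0.4525, 0.1157, 0.2808]
tcp_rot: [0.786, -3.04, -0.009]
wrist_force: [-3.2, 9.3, -1.0]
width: 0.997
grip_force: 4.7
```

Call:
drive_tool([
  {"delta_pos": [0,-4,-7],"turn": 0,"jaw": 1},
  {"delta_pos": [0,-4,-7],"turn": 0,"jaw": 1},
  {"delta_pos": [0,-5,-6],"turn": 0,"jaw": 1},
  {"delta_pos": [0,-5,-6],"turn": 0,"jaw": 1},
  {"delta_pos": [0,-5,-5],"turn": 0,"jaw": 1},
  {"delta_pos": [0,-5,-5],"turn": 0,"jaw": 1},
])

```text
time: 4.55
tool_pos: [0.4659, 0.0917, 0.3176]
tcp_rot: [0.784, -3.04, -0.014]
wrist_force: [-8.7, 15.2, 8.5]
width: 0.999
grip_force: 10.0
```

Call:
drive_tool([
  {"delta_pos": [0,-5,-6],"turn": 0,"jaw": 1},
  {"delta_pos": [0,-5,-5],"turn": 0,"jaw": 1},
  {"delta_pos": [0,-6,-5],"turn": 0,"jaw": 1},
  {"delta_pos": [0,-6,-4],"turn": 0,"jaw": 1},
  {"delta_pos": [0,-6,-4],"turn": 0,"jaw": 1},
  {"delta_pos": [0,-6,-3],"turn": 0,"jaw": 1},
])

```text
time: 5.05
tool_pos: [0.4829, 0.0614, 0.3456]
tcp_rot: [0.785, -3.041, -0.01]
wrist_force: [-11.0, 11.9, 14.8]
width: 0.996
grip_force: 10.3
```

Call:
drive_tool([
  {"delta_pos": [0,-6,-3],"turn": 0,"jaw": 1},
  {"delta_pos": [0,-6,-3],"turn": 0,"jaw": 1},
  {"delta_pos": [0,-6,-3],"turn": 0,"jaw": 1},
  {"delta_pos": [0,-6,-2],"turn": 0,"jaw": 1},
  {"delta_pos": [0,-6,-2],"turn": 0,"jaw": 1},
  {"delta_pos": [0,-6,-2],"turn": 0,"jaw": 1},
])

```text
time: 5.55
tool_pos: [0.5013, 0.0288, 0.3623]
tcp_rot: [-0.786, 3.039, 0.003]
wrist_force: [-7.0, 4.5, 12.5]
width: 1.001
grip_force: 5.9
```

```bash
python3 - <<'E'
from workcell import bot
import cv2,numpy as np
s=bot.read_state();print(s["tool_pos"],s["wrist_force"],s["q"])
ims=[]
for n,(x0,x1,y0,y1) in dict(scene=(140,300,90,250),top=(190,350,170,330)).items():
    c=bot.read_camera(n)["pixels"]; i=(255*(c[y0:y1,x0:x1,::-1]/255.)**.5).astype(np.uint8); ims.append(cv2.resize(i,None,fx=2.5,fy=2.5,interpolation=cv2.INTER_CUBIC))
cv2.imwrite("pics/close3.png",np.hstack(ims))
E
```

```text
[0.50132509 0.02876216 0.36227218] [-7.04497658  4.51203163 12.51376891] [ 0.00689502 -0.03431923  2.01502026  0.00253474  1.15893007 -2.0710819 ]
```

View pics/close3.png

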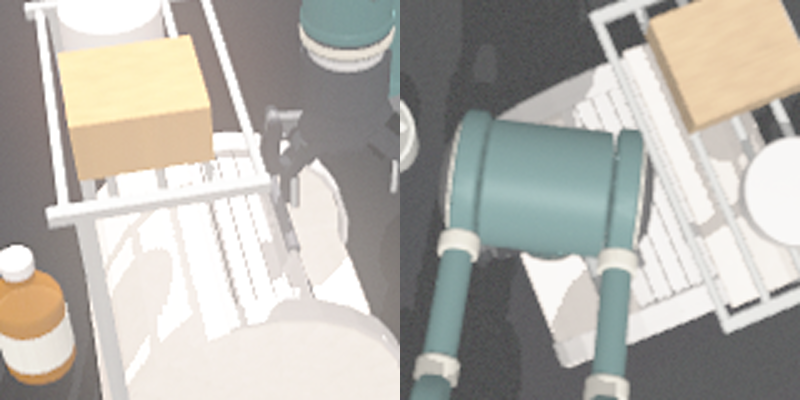

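The bar is near 75° (shutter about 1.09 rad), seen at (280,200) in the scene half. The wrist cylinder is nearing the rack, spanning (450-650,115-255) in the top half. I'll check its height against the block before going further.

```bash
python3 - <<'E'
from h import *
np.set_printoptions(precision=3,suppress=True)
for z in(.4,.44,.48,.52): print("cyl axis",z,ray("top",190+148/2.5,170+184/2.5,z))
# right end of the cylinder and box corners
for z in(.44,.48,.52): print("end",ray("top",190+250/2.5,170+190/2.5,z))
A=np.array([.551,-.063,0]);hx=np.array([.4848,-.8746,0]);hy=np.array([.8746,.4848,0])
# box front face vertical edge in scene: top/bottom pixels -> height, corners under top
for n,u,v in(("top-front L",140+60/2.5,90+130/2.5),("bottom-front L",140+78/2.5,90+178/2.5)):
  for z in(.35,.4,.43): print(n,z,ray("scene",u,v,z))
for z in(.4,.43): print("box near corner top cam",z,(ray("top",190+290/2.5,170+130/2.5,z)-A)@np.array([hx,hy]).T)
t=np.array([.501,.029,0])-A;print("tcp",t@hx,t@hy)
E
```

```text
cyl axis 0.4 [0.518 0.029 0.4  ]
cyl axis 0.44 [0.513 0.029 0.44 ]
cyl axis 0.48 [0.509 0.028 0.48 ]
cyl axis 0.52 [0.504 0.027 0.52 ]
end [ 0.518 -0.045  0.44 ]
end [ 0.513 -0.043  0.48 ]
end [ 0.509 -0.04   0.52 ]
top-front L 0.35 [ 0.649 -0.159  0.35 ]
top-front L 0.4 [ 0.704 -0.125  0.4  ]
top-front L 0.43 [ 0.737 -0.105  0.43 ]
bottom-front L 0.35 [ 0.697 -0.123  0.35 ]
bottom-front L 0.4 [ 0.747 -0.092  0.4  ]
bottom-front L 0.43 [ 0.777 -0.074  0.43 ]
box near corner top cam 0.4 [0.02  0.013]
box near corner top cam 0.43 [0.015 0.01 ]
tcp -0.10470320000000002 0.0008715999999999604
```

Call:
drive_tool([
  {"delta_pos": [0,-5,-2],"turn": 0,"jaw": 1},
  {"delta_pos": [0,-5,-2],"turn": 0,"jaw": 1},
  {"delta_pos": [0,-5,-2],"turn": 0,"jaw": 1},
  {"delta_pos": [0,-5,-1],"turn": 0,"jaw": 1},
  {"delta_pos": [0,-5,-1],"turn": 0,"jaw": 1},
])

```text
time: 6.07
tool_pos: [0.5136, 0.0056, 0.3669]
tcp_rot: [-0.787, 3.041, -0.001]
wrist_force: [0.5, 1.5, 0.8]
width: 0.994
grip_force: 0.7
```

Call:
drive_tool([
  {"delta_pos": [0,-4,-1],"turn": 0,"jaw": 1},
  {"delta_pos": [0,-4,0],"turn": 0,"jaw": 1},
  {"delta_pos": [0,-4,0],"turn": 0,"jaw": 1},
  {"delta_pos": [0,0,0],"turn": 0,"jaw": 1},
  {"delta_pos": [0,0,0],"turn": 0,"jaw": 1},
])

```text
time: 6.48
tool_pos: [0.5191, -0.0048, 0.3672]
tcp_rot: [0.785, -3.041, -0.0]
wrist_force: [0.6, -0.4, 0.7]
width: 1.001
grip_force: 0.0
```

```bash
python3 - <<'E'
from workcell import bot
import cv2,numpy as np
s=bot.read_state();print(s["tool_pos"],s["wrist_force"])
ims=[]
for n,(x0,x1,y0,y1) in dict(scene=(140,300,90,250),top=(190,350,170,330)).items():
    c=bot.read_camera(n)["pixels"]; i=(255*(c[y0:y1,x0:x1,::-1]/255.)**.5).astype(np.uint8); ims.append(cv2.resize(i,None,fx=2.5,fy=2.5,interpolation=cv2.INTER_CUBIC))
cv2.imwrite("pics/close4.png",np.hstack(ims))
E
```

```text
[ 0.5190741  -0.00478656  0.36721463] [ 0.62269705 -0.40888986  0.74217735]
```

View pics/close4.png

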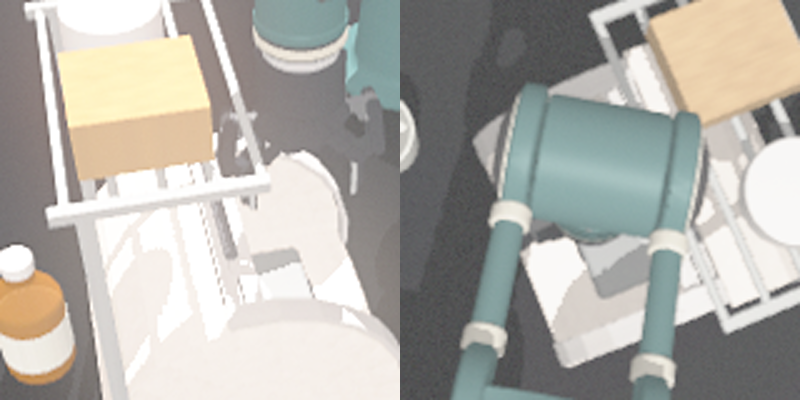

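No force remains on the finger, and the bar at (228,230) in the scene half has gone ahead to the stop on its own. I'll back off straight to the front.

Call:
drive_tool([
  {"delta_pos": [0,10,0],"turn": 0,"jaw": 1},
  {"delta_pos": [0,20,0],"turn": 0,"jaw": 1},
  {"delta_pos": [0,25,0],"turn": 0,"jaw": 1},
  {"delta_pos": [0,25,-5],"turn": 0,"jaw": 1},
  {"delta_pos": [0,25,-5],"turn": 0,"jaw": 1},
  {"delta_pos": [0,25,-5],"turn": 0,"jaw": 1},
  {"delta_pos": [0,25,-5],"turn": 0,"jaw": 1},
  {"delta_pos": [0,0,0],"turn": 0,"jaw": 1},
])

```text
time: 7.25
tool_pos: [0.4419, 0.1343, 0.3887]
tcp_rot: [-0.791, 3.039, 0.003]
wrist_force: [0.6, -0.7, 0.2]
width: 1.0
grip_force: 0.0
```

```bash
python3 - <<'E'
from workcell import bot
import cv2,numpy as np
from h import *
A=np.array([.551,-.063,.05]);hx=np.array([.4848,-.8746,0]);hy=np.array([.8746,.4848,0])
b=A+hx*.0142+[0,0,.1624]
for n,o in(("scene",[140,90]),("top",[190,170])): print([(proj(n,b+hy*k)-o)*2.5+([400,0] if n=="top" else [0,0]) for k in(-.065,.065)])
ims=[]
for n,(x0,x1,y0,y1) in dict(scene=(140,300,90,250),top=(190,350,170,330)).items():
    c=bot.read_camera(n)["pixels"]; i=(255*(c[y0:y1,x0:x1,::-1]/255.)**.5).astype(np.uint8); ims.append(cv2.resize(i,None,fx=2.5,fy=2.5,interpolation=cv2.INTER_CUBIC))
cv2.imwrite("pics/close5.png",np.hstack(ims))
E
```

```text
[array([199.80173359, 157.59437327]), array([225.03927868, 253.33355143])]
[array([694.95524475, 243.12464352]), array([640.08025985, 113.78960939])]
```

View pics/close5.png

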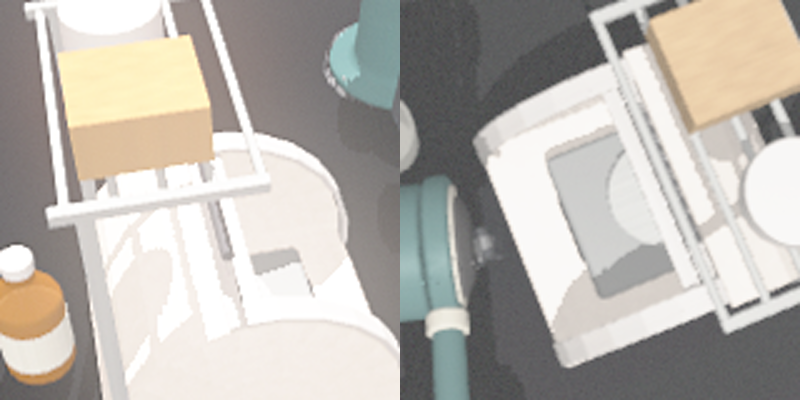

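The shutter is fully open: the pan and plate are exposed at (630,200), and the bar ends at about (228,252), where the stop position predicts (225,253). The bottle and the rack's load haven't moved, and the gripper is clear, so I'm handing in.

```bash
python3 -c "
from workcell import bot
print(bot.finish_job())"
```

```text
the job is handed in; nothing more can be done
None
```

The shutter is up at its end stop and stayed open after I let go, the bottle and beaker were left untouched, and the job was handed in at about 7.4 s; the hand-in returned no verdict.

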